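# Set the plate shaker to speed five and start it

## Robot

A 6-joint arm with a two-finger parallel gripper is mounted at the origin on the work surface. World frame = base frame: x ahead of the robot, y to its left, z up, the work surface at z = 0. Lengths are in m, angles in rad, forces in N, time in s.
With the tool pointing down it reaches from about 0.35 to 0.975 m from the base axis. Payload 7.1 kg.
Tool frame: the origin (TCP) lies midway between the tips of the shut fingers; the grasp point (between the pads) lies 19 mm behind it; z points along the fingers, x is the direction in which the jaws open and shut, and the axes are right-handed (so a half turn about z gives the same grasp; the last joint's range is limited). The gripper opens to 88 mm and grips with 3 to 60 N. Pads are 20 mm wide; open, the fingers measure 115 mm over their backs; the gripper's body (75 mm by 178 mm) begins 61 mm behind the grasp point.
Start: joints at [-1.181, 0.423, 1.63, -0, 1.089, -0.019], TCP at [0.248, -0.573, 0.223] pointing down, gripper open.
Joint ranges: [-3, 3], [-0.9, 2.11], [0.09, 2.58], [-1.31, 4.45], [0.11, 2.69], [-2.54, 2.54]. Speed limits (rad/s): [2.39, 2.39, 3.01, 3.14, 3.14, 3.14].

## Interface

Orientations are given as a unit quaternion [w, x, y, z].
In Python, from station import move_pose, movel, movej, command_gripper, wait, inverse_kinematics, read_camera, camera_info, MotionError, job_done, get_time, get_joint_pos, get_qvel, get_effort, get_tcp_pos, get_ee_rot, get_ft_force, get_ft_torque, get_grip_width gives the robot as it stands. Calls block until the motion is done:
- move_pose(position, orientation): joint-space move of the TCP to a pose.
- movel(position, frame=None, v=0.15, until_force=None): straight line of the TCP; frame=None keeps the orientation; v is the mean speed in m/s. With until_force (N) it stops when the force on the tool has changed by that much, and returns True; else False.
- movej(angles): joint-space move.
- command_gripper(opening): opening from 0.0 (shut) to 1.0 (fully open); the grip force is fixed at half the most; returns when the fingers have stopped.
- wait(seconds).
- inverse_kinematics(position, orientation): joint angles nearest the present ones, or None.
- read_camera(name): name is "scene" or "top"; returns the picture (480x640x3 uint8, red, green, blue); there is no depth.
- camera_info(name): a dict with "intrinsics" (3x3 intrinsics, pixels), "T" (4x4, takes a point from camera to world coordinates). Camera axes: x right, y up, looking along -z (the intrinsics and any distortion apply to the point x, -y, -z); pixel columns grow to the right and rows downward; lengths in m; the calibration is good to about 2 mm. A picture is of the moment at which its call begins. camera_info takes no time and is no camera call.
A pose or a line that the arm cannot do raises MotionError and nothing moves.
- job_done(): hands the job in, once; it reports no verdict.
Readings, each from a call of its own:
- get_time(): time.
- get_joint_pos(): joint angles.
- get_qvel(): joint speeds.
- get_effort(): joint torques, N m.
- get_tcp_pos(): TCP position.
- get_ee_rot(): TCP orientation.
- get_ft_force(): force on the tool from outside, world axes, zero at the start.
- get_ft_torque(): the same for the moment, N m.
- get_grip_width(): opening from 0.0 (shut) to 1.0 (fully open).
Only numpy, scipy, OpenCV 4.12 (cv2) and the standard library are available. Lean on these libraries where they do the work, as an engineer would, in place of code of your own. Each camera call takes 0.05 s, during which the arm holds its last target.

## Task

The microplate on the shaker is waiting to be mixed: with a fingertip, push the wing of the speed dial round, counting the clicks, to position 5 (the fifth click clockwise from its zero stop), and then press the far half of the run rocker down so that the shaker is switched on. Keep the rocker off until the speed is set. Do not take the dial between the fingers, do not turn the small timer knob, and leave the plate and everything else standing where it is.

Things in the scene. Friction and masses are not known exactly. Their poses are not given: they have to be found in the camera images.
- shaker: white orbital microplate shaker, fixed: 300 mm (its x) by 250 mm (its y); origin under its centre, z up. Its -x side faces the operator: a flat control deck 60 mm high, x -150 to -30 mm; behind it the housing is 72 mm, the platform (from x -20 mm) 86 mm and the microplate on it 101 mm high. On the deck, all at x -92 mm: speed dial at y +60, timer knob at y -38, run rocker at y -92 mm
- scale_five (a point): centre of the printed mark of position 5 on the control deck, 40 mm from the dial's axis, 45 degrees right (clockwise) of the shaker's +x seen from the axis. The scale's eight marks stand 30 degrees apart: a small ring for zero, 105 degrees left of +x, then white ticks that grow longer clockwise; this is the fifth tick
- dial_top (a point): point on the dial's vertical axis at the top of its wing, 95 mm above the table; turns with it: x along the wing to the pointer end (nosed, white line on top), z up. Aluminium skirt 60 mm across, its top 26 mm below this point; on it an upright black wing 60 mm long (30 mm either side), 13 mm thick, 26 mm high, to be pushed on a flank. Within 55 mm of the axis nothing else is as high as the skirt
- speed_dial (a joint): angle of the speed dial, rad: 0 at the zero mark, growing clockwise seen from above; rests at clicks every pi/6, positions 0 to 7, stops just beyond 0 and 7. Position 5 is 2.618. Starts at one of 0 to 3. A click takes about 0.09 N m (4 N near the wing's end); past half-way it snaps on to the next click by itself and stays
- run_switch (a joint): angle of the run rocker, rad: 0 = off (near half down), 0.30 = run (far half down); it snaps over past half-way and stays. Switching takes about 2 to 4 N on the raised half
- run_end (a point): point on the top of the rocker's far half (towards the shaker's +x, raised while off), mid-width, 16 mm from the pivot; about 70 mm above the table while off, 65 mm at run, that half then being level. Black rocker, a shallow V 52 mm long along the shaker's x (each half 26 mm), 30 mm wide, in a bezel 63 mm high
- timer_line (a point): end of the white line on the small round timer knob (30 mm across, top 74 mm above the table), 13 mm from the knob's axis; it moves if the knob is turned
- microplate: white 24-well microplate, 128 x 86 x 14 mm, loose in the corner clips of the shaker's platform; origin under its centre
- bottle: small amber bottle, 44 mm across, 95 mm tall, standing beside the shaker's dial end; origin under its centre
- tube_rack: white tube rack with blue-capped tubes, 125 x 55 x 84 mm, standing beside the shaker's switch end; origin under its centre
- tip_box_a: orange pipette-tip box with clear lid, 122 x 83 x 76 mm, left of the work; origin under its centre
- tip_box_b: teal pipette-tip box with clear lid, 122 x 83 x 76 mm, far right of the work; origin under its centre
- trough: white open reagent trough with four channels, 125 x 83 x 40 mm, far left; origin under its centre
- pipette: white hand pipette lying on the deck, right of the work, about 245 mm long, 26 mm thick; origin under the front end of its body

How it is judged:
By the outcome, as a careful person would: the job done as asked, in the order asked, and still so for the second after the job is handed in, with the robot touching nothing.
It also fails if it takes over 48 s, if anything falls off the work surface, if the arm or the gripper's body presses on something with over 40 N, if the wrist force passes 120 N, or if a joint passes its speed limit or range.

## Working session

There is one attempt and no reset: what is moved stays moved. The work goes in short steps, each a Python script; the robot and the scene stay as the last script left them, time stands still between calls to the robot, and variables do not carry over. Pictures are saved under pics/ and viewed, and the job is handed in when it is done.

```bash
ls; mkdir -p pics
python3 - <<'E'
from station import *
import cv2
for n in("scene","top"):
    cv2.imwrite(f"pics/{n}0.png",read_camera(n)[:,:,::-1]); print(n,camera_info(n))
print(get_time(),get_tcp_pos(),get_ee_rot(),get_grip_width())
E
```

```text
pics
scene {'intrinsics': array([[518.38604566,   0.        , 308.45508286],
       [  0.        , 518.38604566, 243.75611414],
       [  0.        ,   0.        ,   1.        ]]), 'T': array([[-0.85765711, -0.2899478 ,  0.42468171,  1.16489318],
       [ 0.51395268, -0.45661628,  0.72619159,  0.99157146],
       [-0.01664107,  0.84108968,  0.54063965,  0.84190819],
       [ 0.        ,  0.        ,  0.        ,  1.        ]])}
top {'intrinsics': array([[568.31885884,   0.        , 321.67049515],
       [  0.        , 568.31885884, 244.57573137],
       [  0.        ,   0.        ,   1.        ]]), 'T': array([[ 0.01108566,  0.98436256, -0.17580518,  0.35051529],
       [-0.99979223,  0.00790371, -0.0187892 , -0.00899041],
       [-0.01710587,  0.17597694,  0.98424565,  1.28637543],
       [ 0.        ,  0.        ,  0.        ,  1.        ]])}
0.1 [ 0.24829776 -0.57300857  0.22200411] [-3.87703450e-04  8.35922937e-01 -5.48846406e-01 -5.62411743e-04] 1.0036760881212172
```

View pics/scene0.png

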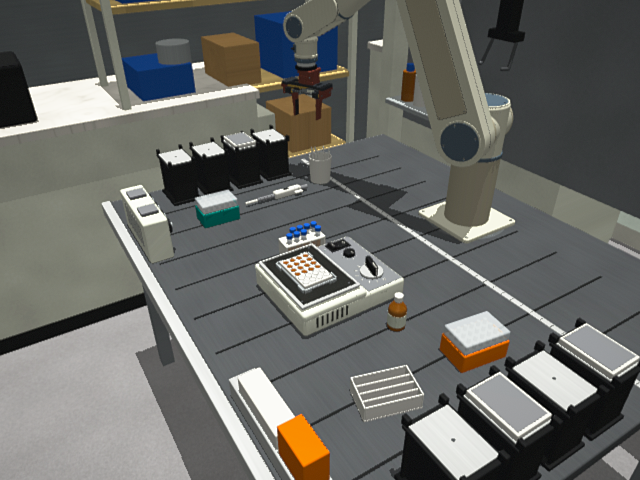

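View pics/top0.png

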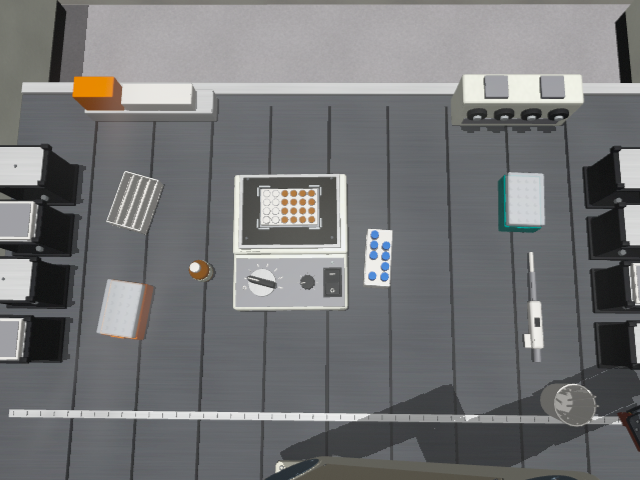

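The shaker sits at about columns 233–347, rows 174–310 in the top view, with the dial at about (263,282), the timer at (307,282) and the rocker at (333,282). I'll zoom in on the deck in both views.

Run:
```python
import cv2
a=cv2.imread("pics/top0.png")[240:320,225:355]; cv2.imwrite("pics/topz.png",cv2.resize(a,(780,480),interpolation=cv2.INTER_CUBIC))
a=cv2.imread("pics/scene0.png")[225:335,250:410]; cv2.imwrite("pics/scz.png",cv2.resize(a,(800,550),interpolation=cv2.INTER_CUBIC))
```

```text
(no output)
```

View pics/topz.png

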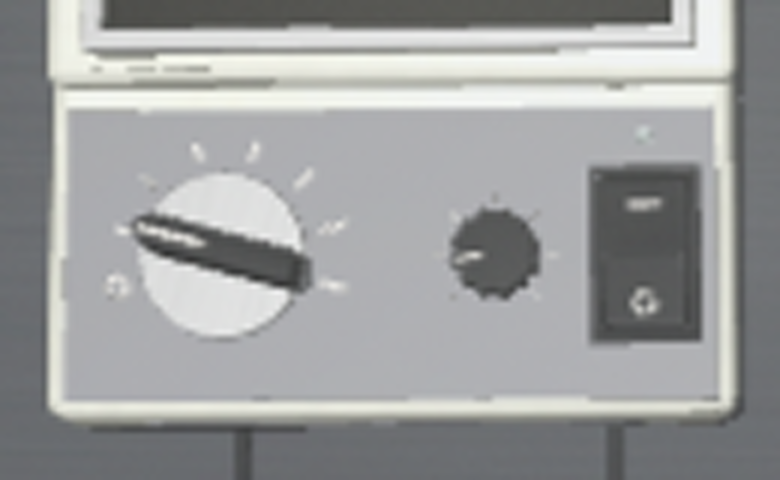

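View pics/scz.png

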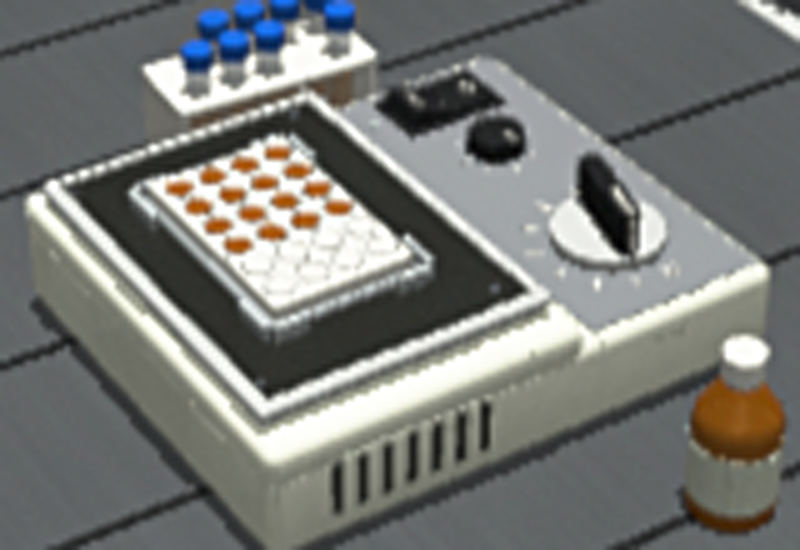

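```bash
cat > h.py <<'E'
import numpy as np
from station import *
def proj(n,P):
    c=camera_info(n);T=c["T"];K=c["intrinsics"]
    p=(np.atleast_2d(P)-T[:3,3])@T[:3,:3]
    p=p*[1,-1,-1]; q=p@K.T
    return q[:,:2]/q[:,2:]
def w(pose,L):
    L=np.atleast_2d(L);c,s=np.cos(pose[2]),np.sin(pose[2])
    return np.c_[pose[0]+c*L[:,0]-s*L[:,1],pose[1]+s*L[:,0]+c*L[:,1],L[:,2]]
E
cat > fit.py <<'E'
from h import *
from scipy.optimize import least_squares
ax=np.array([-.092,.060])
def mark(k,r=.04):
    a=np.radians(105-30*k); return [ax[0]+r*np.cos(a),ax[1]+r*np.sin(a),.060]
L=[mark(k) for k in range(8)]+[[-.092,-.092,.063],[-.092,-.038,.074]]
z=np.array([(117,287),(122,231),(148,183),(198,152),(254,150),(303,180),(333,227),(333,287),(645,252),(497,248)],float)
px=(z+.5)/6-.5+[225,240]
L=np.array(L)
f=lambda p:(proj("top",w(p,L))-px).ravel()
r=least_squares(f,[.53,.05,0],loss='soft_l1')
print(r.x,np.degrees(r.x[2])); print(f(r.x).reshape(-1,2).round(2))
np.save("pose.npy",r.x)
for nm,l in [("top",[-.092,.06,.095])]:
    print(w(r.x,l),proj("top",w(r.x,l)),proj("scene",w(r.x,l)))
s=proj("scene",w(r.x,L)); print(((s-[250,225]+.5)*5-.5).round())
C=[[-.15,.125,.06],[-.15,-.125,.06]]
print(((proj("top",w(r.x,C))-[225,240]+.5)*6-.5).round())
print(get_joint_pos(),get_ee_rot())
E
python3 fit.py
```

```text
[0.5781659  0.08471665 0.02338665] 1.3399566106037444
[[ 0.32  0.15]
 [-0.41 -0.01]
 [ 0.09 -0.26]
 [ 0.01  0.08]
 [ 0.14  0.27]
 [ 0.17 -0.14]
 [-0.09  0.15]
 [-0.09 -0.35]
 [ 0.17 -0.17]
 [-0.35  0.28]]
[[0.48478798 0.14254886 0.095     ]] [[260.22505114 280.73204571]] [[371.55874776 260.91867206]]
[[670. 269.]
 [638. 282.]
 [597. 284.]
 [558. 273.]
 [534. 253.]
 [529. 229.]
 [545. 208.]
 [576. 195.]
 [436.  99.]
 [494. 127.]]
[[ 44. 421.]
 [741. 412.]]
[-1.18095629e+00  4.23727139e-01  1.63061003e+00  5.51396611e-06
  1.08862167e+00 -1.89913730e-02] [-3.87703450e-04  8.35922937e-01 -5.48846406e-01 -5.62411743e-04]
```

The dial is at position 1. Its pointer is at tick 1, about 73° left of +x, and the scene camera agrees with the fitted pose to about 1 px. Next I'll check IK for the push arc, then move.

```bash
cat >> h.py <<'E'
from scipy.spatial.transform import Rotation as R
pose=np.load("pose.npy")
AX=w(pose,[-.092,.06,0])[0,:2]
def quat(psi): # tool down, x axis at world angle psi
    x=np.array([np.cos(psi),np.sin(psi),0]);z=np.array([0,0,-1.]);y=np.cross(z,x)
    q=R.from_matrix(np.c_[x,y,z]).as_quat(); return [q[3],q[0],q[1],q[2]]
def target(n,gap=0.,zz=.078,r=.022,off=.0165,flip=0):
    """finger pose with wing at click position n (float)"""
    phi=pose[2]+np.radians(105-30*n)
    u=np.array([np.cos(phi),np.sin(phi)]);v=np.array([-u[1],u[0]])
    p=AX+r*u+(off+gap)*v
    return [p[0],p[1],zz],quat(phi+flip*np.pi)
E
python3 - <<'E'
from h import *
for fl in(0,1):
  for n in(1,2,3,4,5):
    t=target(n,flip=fl); q=inverse_kinematics(*t); print(fl,n,np.round(t[0],3),None if q is None else np.round(q,2))
p=w(pose,[-.075,-.092,.1])[0]
for a in(np.pi/2,-np.pi/2):
    q=inverse_kinematics(p,quat(pose[2]+a));print(p,None if q is None else np.round(q,2))
E
```

```text
0 1 [0.474 0.168 0.078] [ 0.32  0.48  1.99 -0.    0.68 -1.02]
0 2 [0.488 0.17  0.078] [ 0.31  0.49  1.96 -0.    0.7  -0.5 ]
0 3 [0.501 0.165 0.078] [ 0.29  0.5   1.93 -0.    0.71  0.01]
0 4 [0.51  0.153 0.078] [ 0.27  0.51  1.92 -0.    0.71  0.51]
0 5 [0.512 0.139 0.078] [ 0.24  0.5   1.92 -0.    0.71  1.01]
1 1 [0.474 0.168 0.078] [ 0.32  0.48  1.99 -0.    0.68  2.13]
1 2 [0.488 0.17  0.078] None
1 3 [0.501 0.165 0.078] None
1 4 [0.51  0.153 0.078] None
1 5 [0.512 0.139 0.078] [ 0.24  0.5   1.92 -0.    0.71 -2.14]
[ 0.50533778 -0.00901203  0.1       ] [-0.04  0.44  1.97 -0.    0.73 -1.64]
[ 0.50533778 -0.00901203  0.1       ] [-0.04  0.44  1.97 -0.    0.73  1.51]
```

Run:
```python
from h import *
import cv2
command_gripper(0.0)
move_pose(*target(1,gap=.012,zz=.17)); print(get_time(),get_tcp_pos())
p,q=target(1,gap=.012); movel(p,q,v=.1)
print(get_time(),get_tcp_pos(),get_ft_force())
for n in("top","scene"):cv2.imwrite(f"pics/a_{n}.png",read_camera(n)[:,:,::-1])
p,q=target(1,gap=-.004); print(movel(p,q,v=.02,until_force=2.))
t=np.array(get_tcp_pos());print(get_time(),t-np.array(p),get_ft_force())
phi=pose[2]+np.radians(75);v=np.array([-np.sin(phi),np.cos(phi)]);print("offset from axis line",(t[:2]-AX)@v)
for n in("top","scene"):cv2.imwrite(f"pics/b_{n}.png",read_camera(n)[:,:,::-1])
a=cv2.imread("pics/b_top.png")[220:340,205:365];b=cv2.imread("pics/b_scene.png")[205:335,260:430]
cv2.imwrite("pics/b.png",np.hstack([cv2.resize(a,(400,300)),cv2.resize(b,(400,300))]))
```

```text
4.175 [0.46264938 0.17016288 0.17003743]
5.2417 [0.46268984 0.17078758 0.0784161 ] [-0.53896629 -0.25452936 -0.4324755 ]
True
5.9583 [-0.0037242   0.00084204 -0.00023408] [-0.1564477  -0.066387   -0.34369053]
offset from axis line 0.01631771899982655
```

View pics/b.png

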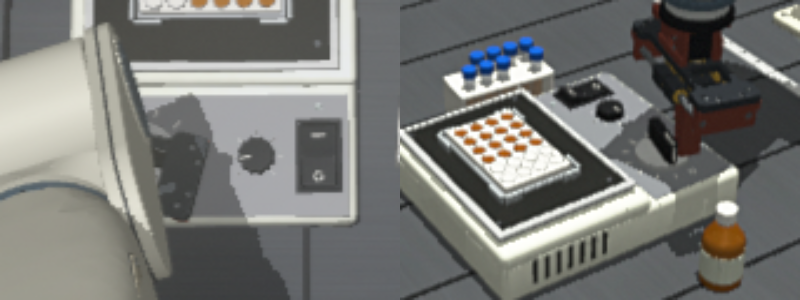

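Contact came at 16.3 mm from the axis line, against 16.5 mm predicted, so the geometry holds. Now I'll push round to just past 4.5, where the dial should snap to 5 by itself.

Run:
```python
from h import *
u=np.array([0,0,0])
for n in [1.25,1.5,1.75,2,2.25,2.5,2.75,3,3.25,3.5,3.75,4,4.25,4.5,4.7]:
    p,q=target(n); movel(p,q,v=.015)
    f=np.array(get_ft_force()); phi=pose[2]+np.radians(105-30*n)
    print(n,round(get_time(),2),"push reaction",round(float(f[:2]@[-np.sin(phi),np.cos(phi)]),2),f.round(1), np.round(get_tcp_pos()-np.array(p),4))
# back off, lift, clear
p,q=target(4.7,gap=.012); movel(p,q,v=.06)
p[2]=.16; movel(p,q,v=.15)
print(get_time())
```

```text
1.25 6.47 push reaction 2.14 [-2.3  0.  -0.5] [-0.001  -0.0002 -0.0004]
1.5 6.87 push reaction -0.21 [ 0.2  0.  -0.8] [0.0005 0.     0.0001]
1.75 7.26 push reaction -0.83 [ 1. -0.  1.] [ 0.0004 -0.      0.0002]
2 7.65 push reaction 0.23 [-0.1  0.2 -0.8] [-0. -0.  0.]
2.25 8.04 push reaction 2.32 [-0.1  2.9  0.3] [-0.0003  0.0002 -0.    ]
2.5 8.43 push reaction 0.06 [-0.1  0.   0.3] [ 0.0002 -0.0002  0.    ]
2.75 8.82 push reaction 0.83 [-1.   0.5 -0.7] [-0.     -0.0001 -0.    ]
3 9.22 push reaction 0.95 [-0.6  0.8  0.8] [-0.0003  0.     -0.0001]
3.25 9.61 push reaction 3.78 [-2.4  3.4  0.3] [-0.0003  0.0003 -0.0001]
3.5 10.0 push reaction -0.51 [ 0.3 -0.5 -0.6] [ 0.0002 -0.0002  0.    ]
3.75 10.39 push reaction -0.79 [-0.1 -0.8 -0.2] [ 0.0001 -0.0001  0.    ]
4 10.78 push reaction 2.4 [-1.6  2.8  0.8] [-0.0002  0.0003 -0.    ]
4.25 11.18 push reaction 4.5 [-1.1  5.3  0.3] [-0.0001  0.0006 -0.    ]
4.5 11.57 push reaction -0.09 [ 0.4 -0.3 -0.5] [ 0.     -0.0002  0.    ]
4.7 11.91 push reaction -0.07 [-0.1 -0.  -0.4] [ 0.     -0.0001  0.    ]
12.9583
```

Four force peaks, each followed by a drop, means four clicks: 1→5. I'll move above the rocker, which clears the view of the dial, and check before switching on.

Run:
```python
from h import *
import cv2
p=w(pose,[-.075,-.092,.16])[0]; move_pose(p,quat(pose[2]+np.pi/2) if abs(inverse_kinematics(p,quat(pose[2]+np.pi/2))[5]-get_joint_pos()[5])<2 else quat(pose[2]-np.pi/2))
print(get_time(),get_joint_pos(),get_tcp_pos()-p)
a=read_camera("top")[240:320,225:355,::-1];b=read_camera("scene")[225:335,250:410,::-1]
cv2.imwrite("pics/c.png",np.hstack([cv2.resize(a,(400,300),interpolation=3),cv2.resize(b,(400,300),interpolation=3)]))
```

```text
13.65 [-4.11969945e-02  3.39704011e-01  1.93960592e+00  3.42365837e-04
  8.63513154e-01  1.50378637e+00] [-0.00025502  0.00018312 -0.00069837]
```

View pics/c.png

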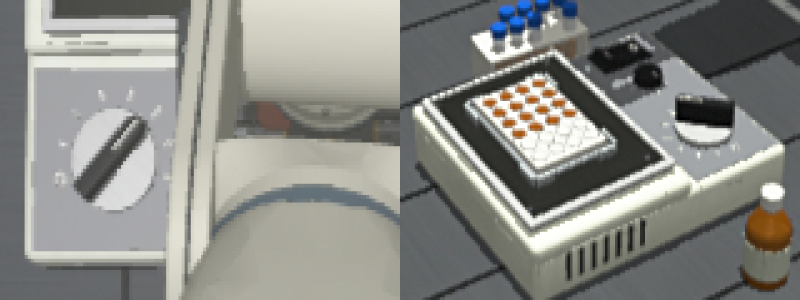

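The pointer (left panel, about (145,118)) lies at the fifth tick, so the dial is at 5. The rocker is still off. Now I'll press its far half.

Run:
```python
from h import *
import cv2
p=w(pose,[-.075,-.092,.080])[0]; movel(p,v=.12)
f0=np.array(get_ft_force())
for z in (.076,.074,.072,.070,.068,.0665,.0655):
    p[2]=z; hit=movel(p,v=.02,until_force=12.)
    print(round(get_time(),2),z,hit,np.round(np.array(get_ft_force())-f0,1),round(get_tcp_pos()[2],4))
    if hit: break
p[2]=.2; movel(p,v=.15)
q=get_joint_pos(); q[0]-=.9; movej(q)
print(get_time())
a=read_camera("top");b=read_camera("scene")
cv2.imwrite("pics/d_top.png",a[:,:,::-1]);cv2.imwrite("pics/d_scene.png",b[:,:,::-1])
cv2.imwrite("pics/d1.png",cv2.resize(a[240:320,225:355,::-1],(780,480),interpolation=2))
cv2.imwrite("pics/d2.png",cv2.resize(b[225:335,250:410,::-1],(800,550),interpolation=2))
```

```text
14.92 0.076 False [0.9 0.  0.4] 0.0762
15.17 0.074 False [ 0.9 -0.4 -0.1] 0.0739
15.42 0.072 False [ 1.5 -0.4  1.4] 0.072
15.67 0.07 False [ 0.7 -0.4 -0. ] 0.0698
15.92 0.068 False [ 1.4 -0.2  0.4] 0.0677
16.17 0.0665 False [ 0.8 -1.2 -0.9] 0.0664
16.42 0.0655 False [ 1.6 -0.6 -0.1] 0.0655
19.0833
```

View pics/d1.png

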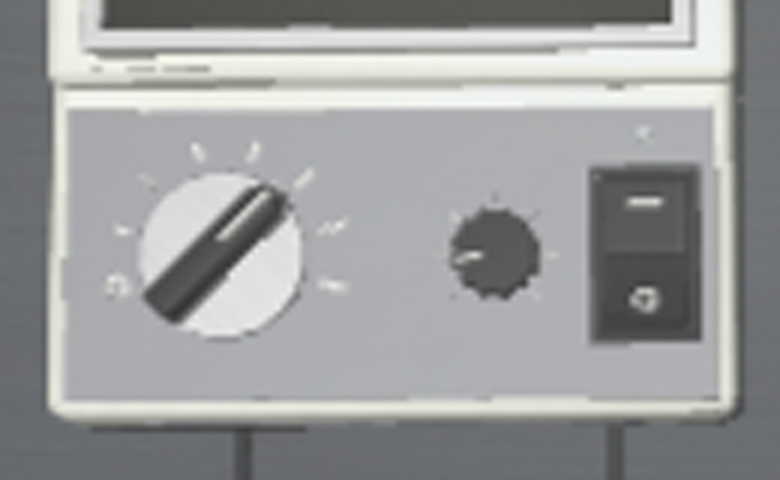

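View pics/d2.png

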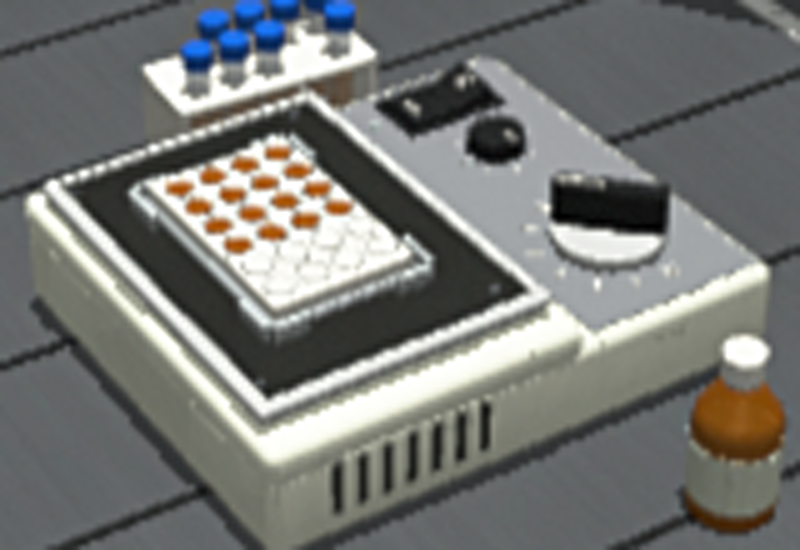

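View pics/d_top.png

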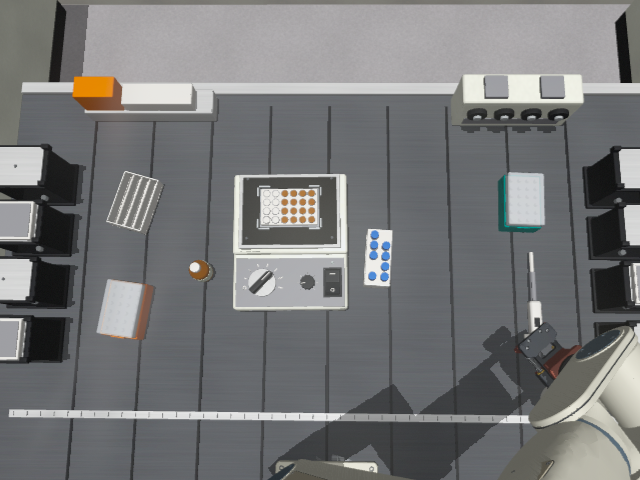

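The pointer is at the fifth tick, with the wing running from (165,310) to (272,195), about 43–45° right of +x. The rocker's far half is now level and its near half raised: in the scene view the far mark dropped to (410,108) and the near one rose to (463,80). The timer line, plate, bottle and rack are where they were.

```bash
python3 -c "
from station import *
job_done(); print(get_time())"
```

```text
the job is handed in; nothing more can be done
the job is handed in; nothing more can be done
```

The speed dial is at position 5 and the shaker is switched on. I handed the job in shortly after 19.1 s on the robot's clock.

- **Dial:** It started at position 1. I pushed the wing round with the shut fingertips, and the push force rose and dropped four times, one per click. A picture taken before I touched the rocker showed the pointer at the fifth tick, and the last one showed the same.
- **Rocker:** I then pressed the far half down. The force readings during that press never showed the 2 to 4 N of the switching; the highest sample was about 1.4 N, probably because the snap fell between samples. So the "on" check rests on the pictures: both cameras show the far half level and the near half raised.
- **Everything else:** The timer line, plate, bottle and rack look unmoved in the last pictures, and the arm is clear of everything.

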